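# Thread the trapped muddler out of the bar-cart caddy

### The arm

A 6-joint arm with a two-finger parallel gripper is mounted at the origin on the work surface. World frame = base frame: x ahead of the robot, y to its left, z up, the work surface at z = 0. Lengths are in m, angles in rad, forces in N, time in s.
With the tool pointing down it reaches from about 0.3 to 0.95 m from the base axis. Payload 3.1 kg.
Tool frame: the origin (TCP) lies at the very end of the fingers, on their centre line; the grasp point (between the pads) lies manip.grip_point_offset behind it (manip.grip_point_offset is the distance from the TCP to the grasp point, in m); z points along the fingers, x is the direction in which the jaws open and shut, and the axes are right-handed (so a half turn about z gives the same grasp; the last joint's range is limited). The gripper opens to 85 mm and grips with 20 to 120 N. Pads are 22 mm wide; open, the fingers measure 114 mm over their backs; the gripper's body (76 mm by 85 mm) begins 54 mm behind the grasp point. The pads swing forward as they close: fully open they stand 13 mm farther back than shut.
Start: joints at [-1.246, 0.308, 1.634, -0, 1.2, -0.07], TCP at [0.24, -0.577, 0.193] pointing down, gripper open.
Joint ranges: [-3.06, 3.06], [-0.79, 1.96], [0.05, 2.63], [-1.19, 4.34], [0.05, 2.64], [-2.94, 2.94]. Speed limits (rad/s): [2.79, 2.79, 3.14, 3.14, 3.14, 3.14].

### API

Orientations are given as a unit quaternion [w, x, y, z].
In Python, from workcell import manip gives the robot as it stands. Calls block until the motion is done:
- manip.move_pose(position, orientation): joint-space move of the TCP to a pose.
- manip.move_straight(position, rate=0.15, rotation=None): straight line of the TCP; rotation=None keeps the orientation; rate is the mean speed in m/s.
- manip.move_joints(angles): joint-space move.
- manip.gripper_open() and manip.clamp(newtons=None): open the fingers fully, or close them until they stop; newtons is the grip in N (None keeps the last).
- manip.hold(seconds).
- manip.solve_ik(position, orientation): joint angles nearest the present ones, or None.
- manip.sense(): the state.
- manip.grab_frame(name): name is "scene" or "top" or "wrist"; returns a dict with "img" (400x640x3 uint8, blue, green, red), "intrinsics" (3x3 intrinsics, pixels), "k1" (the pictures are not rectified: a ray, as slopes to the right and down, at radius r is drawn at 1 + k1 r^2 times it, then the intrinsics apply), "rvec" (rotation vector, rad) and "tvec" (3), from world to camera coordinates, as OpenCV has them. Camera axes: x right, y down, z forward; pixel columns grow to the right and rows downward; lengths in m; the calibration is good to about 2 mm. A picture is of the moment at which its call begins. There is no depth.
A pose or a line that the arm cannot do raises manip.Unreachable and nothing moves.
- manip.finish_job(): hands the job in, once; it reports no verdict.
The state is a dict: "clock": time; "q": joint angles; "joint_velocities": joint speeds; "effort": joint torques, N m; "tcp_pos": TCP position; "ee_rot": TCP orientation; "force": force on the tool from outside, world axes, zero at the start; "moment": the same for the moment, N m; "finger_gap": opening from 0.0 (shut) to 1.0 (fully open).
Only numpy, scipy, OpenCV 4.12 (cv2) and the standard library are available. Lean on these libraries where they do the work, as an engineer would, in place of code of your own. Each camera call takes 0.05 s, during which the arm holds its last target.

### The job

The long muddler has slipped right inside the glass-sided tool caddy on the bar cart and is longer than the opening in its fixed brass guard: tilt it, bring its wooden end up through the opening and draw it out, without wrenching it hard against the caddy. Finish with the robot still gripping it and holding it still in the air over the caddy, its whole length at least 5 cm above the brass guard. Leave the tumblers, the olive dish and the ice bucket where they stand.

Things in the scene. Friction and masses are not known exactly. Their poses are not given: they have to be found in the camera images.
- muddler: Loose square bar 220 x 18 x 18 mm, 0.1 to 0.17 kg: pale wood, 35 mm steel head at the rear, black band round its middle. Origin: under the band, on its underside; x along it to the wooden end, z up. Lies on the caddy floor roughly along the caddy's x; its wooden end starts 8 to 26 mm under the front strip of the guard, so it must slide back before that end can rise.
- muddler_tip (a point): Centre of the wooden end face of the muddler, 110 mm from its middle, 9 mm above its underside. Axes as the muddler.
- muddler_tail (a point): Centre of the steel end face of the muddler, 110 mm from its middle, 9 mm above its underside. Axes as the muddler.
- caddy: Fixed box 280 (x) x 180 (y) x 55 mm, 5 mm glass walls, brass guard on top. Origin: centre of underside, on the cart top; z up, x to its front, which faces the robot's left (world y) within 25 degrees. Inside (mm): x -135 to 135, y -85 to 85, z 3 (floor) to 51 (guard underside; guard top 55). The guard's only opening: x -45 to 105, y -75 to 75; rear plate covers the rest behind, a strip in front.
- caddy_opening (a point): Centre of the opening in the brass guard, at the level of the guard's top face: (30, 0, 55) mm in the caddy's frame, same axes.
- tumbler_a: Faceted crystal tumbler, 80 mm wide at the rim, 88 mm high, standing beside the caddy; origin at the centre of its base. Leave alone.
- tumbler_b: Second tumbler, the same. Leave alone.
- olive_dish: Blue ceramic olive dish, 100 mm wide, 35 mm high, beside the caddy; origin at the centre of its base. Leave alone.
- ice_bucket: Steel ice bucket with shut lid, 156 mm wide, 204 mm high over its knob, at the left of the cart; origin at the centre of its base. Leave alone.
Not all that is in view belongs to the job. Several things have the shape of the muddler; the one meant has the colours described above.

How it is judged:
By the outcome, as a careful person would: the job done as asked, in the order asked, and still so for the second after the job is handed in, while the arm keeps its last pose, push and grip.
It also fails if it takes over 48 s, if anything falls off the work surface, if the arm or the gripper's body presses on something with over 40 N, if the wrist force passes 120 N, or if a joint passes its speed limit or range.

## Working session

There is one attempt and no reset: what is moved stays moved. The work goes in short steps, each a Python script; the robot and the scene stay as the last script left them, time stands still between calls to the robot, and variables do not carry over. Pictures are saved under pics/ and viewed, and the job is handed in when it is done.

```bash
mkdir -p pics; ls; python3 - <<'E'
from workcell import manip
import cv2,numpy as np
print(manip.sense()); print(manip.grip_point_offset)
for n in ["scene","top","wrist"]:
    f=manip.grab_frame(n); cv2.imwrite(f"pics/{n}0.png",f["img"]); np.savez(f"pics/{n}0.npz",**f)
    print(n,f["intrinsics"],f["k1"],f["rvec"],f["tvec"])
E
```

```text
pics
{'clock': 0.0, 'q': array([-1.24574134e+00,  3.09010122e-01,  1.63518970e+00, -6.71453021e-07,
        1.19968970e+00, -6.96733564e-02]), 'joint_velocities': array([-0.00113897, -0.00094459,  0.0002546 , -0.00111864, -0.00061985,
        0.00220689]), 'effort': array([ 1.25725339e-03, -4.15256989e+01, -2.76664424e+01,  6.82472114e-05,
        1.04631978e-02,  4.73082011e-06]), 'tcp_pos': array([ 0.24004817, -0.57608125,  0.19224248]), 'ee_rot': array([-7.01795527e-04,  8.32032403e-01, -5.54725844e-01, -9.09057883e-04]), 'force': array([-1.39418685,  0.01646   , -0.14069419]), 'moment': array([ 0.06767272, -0.05215386,  0.02072757]), 'finger_gap': 1.0029873199043606}
0.0187
scene [[387.71191801   0.         319.02410318]
 [  0.         387.71191801 198.87113929]
 [  0.           0.           1.        ]] -0.029072484674383104 [ 1.11137238  2.29017527 -1.05114192] [ 0.23178746 -0.23267903  1.51155869]
top [[416.15242138   0.         324.93206727]
 [  0.         416.15242138 197.38133775]
 [  0.           0.           1.        ]] -0.06560558208370564 [ 2.18375805 -2.17052967  0.08619673] [0.0899038  0.50303626 1.2566972 ]
wrist [[359.88776385   0.         319.75763329]
 [  0.         359.88776385 197.63337493]
 [  0.           0.           1.        ]] -0.02436544199198491 [-2.40496257  1.60521848  0.23737815] [-0.62407502 -0.03665761  0.37941595]
```

View pics/scene0.png

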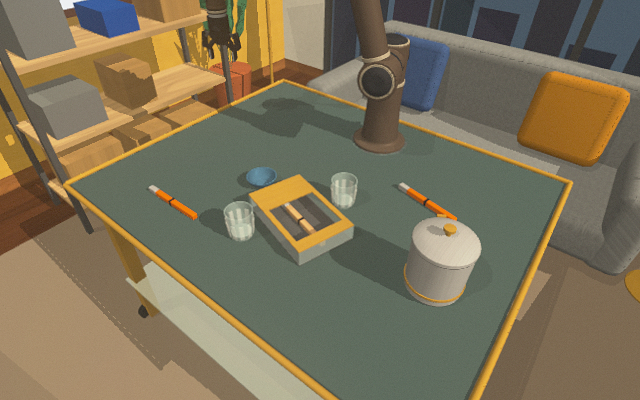

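View pics/top0.png

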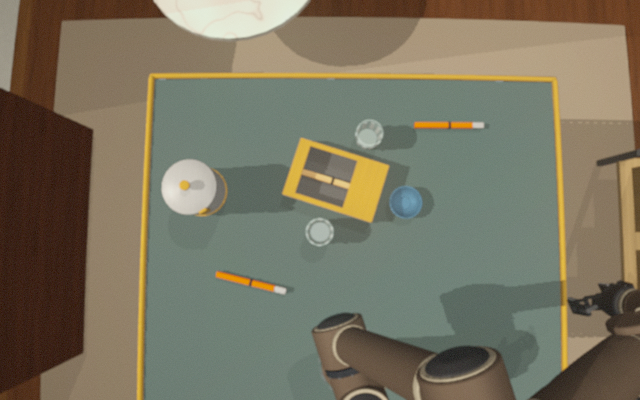

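View pics/wrist0.png

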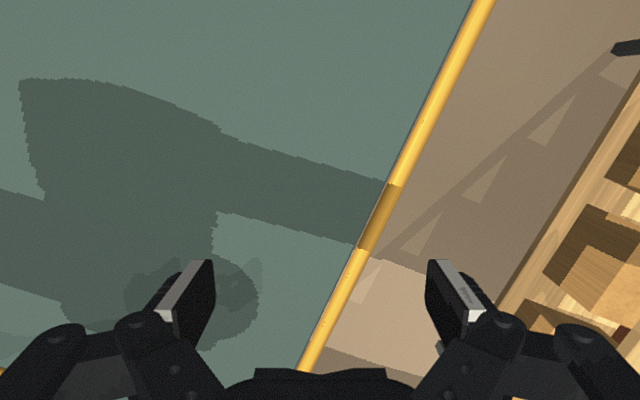

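Candidates for the muddler are the bars at top-view pixels (449,125), (250,283) and (327,180). The first two are orange and lie on the open cart top. Only the pale bar with the black band at (327,180), inside the caddy, fits the description, so I'll confirm it in an enlarged crop and measure.

```bash
cat > h.py <<'E'
import cv2,numpy as np
from scipy.spatial.transform import Rotation as R
def ray(f,uv):
    K=f["intrinsics"];k=float(f["k1"]);uv=np.atleast_2d(np.asarray(uv,float))
    p=cv2.undistortPoints(uv.reshape(-1,1,2),K,np.array([k,0,0,0,0.])).reshape(-1,2)
    Rm=cv2.Rodrigues(np.asarray(f["rvec"],float))[0];t=np.asarray(f["tvec"]).ravel()
    d=np.c_[p,np.ones(len(p))]@Rm
    return -Rm.T@t,d
def plane(f,uv,z):
    c,d=ray(f,uv); return c+d*((z-c[2])/d[:,2])[:,None]
def proj(f,P):
    return cv2.projectPoints(np.atleast_2d(P).astype(float),np.asarray(f["rvec"],float),np.asarray(f["tvec"],float),f["intrinsics"],np.array([float(f["k1"]),0,0,0,0]))[0].reshape(-1,2)
E
python3 - <<'E'
from h import *
f=dict(np.load("pics/top0.npz")); im=f["img"]
c=im[120:240,265:425]; cv2.imwrite("pics/crop_top.png",cv2.resize(c,None,fx=5,fy=5,interpolation=cv2.INTER_CUBIC))
hsv=cv2.cvtColor(im,cv2.COLOR_BGR2HSV)
m=cv2.inRange(hsv,(18,140,120),(32,255,255)); m[:120]=0;m[240:]=0;m[:,:265]=0;m[:,400:]=0
cs,h=cv2.findContours(m,cv2.RETR_CCOMP,cv2.CHAIN_APPROX_NONE)
for i,k in enumerate(cs):
    if cv2.contourArea(k)>300:
        r=cv2.minAreaRect(k); b=cv2.boxPoints(r); print(h[0][i],r,); print(b)
        print(plane(f,b,0.055).round(4))
E
```

```text
[-1 -1  1 -1] ((335.4414367675781, 179.33546447753906), (93.41874694824219, 59.48317337036133), 17.715791702270508)
[[281.8969  193.45319]
 [299.99738 136.79083]
 [388.98596 165.21774]
 [370.8855  221.8801 ]]
[[ 0.5107  0.2217  0.055 ]
 [ 0.6835  0.1695  0.055 ]
 [ 0.598  -0.0995  0.055 ]
 [ 0.4273 -0.0444  0.055 ]]
[-1 -1 -1  0] ((326.13134765625, 176.4020233154297), (51.62138748168945, 51.278507232666016), 17.744670867919922)
[[293.7344  192.955  ]
 [309.36282 144.1161 ]
 [358.5283  159.84904]
 [342.89987 208.68794]]
[[ 0.5124  0.1863  0.055 ]
 [ 0.661   0.1409  0.055 ]
 [ 0.6137 -0.0077  0.055 ]
 [ 0.4661  0.039   0.055 ]]
```

```bash
python3 - <<'E'
from h import *
f=dict(np.load("pics/scene0.npz")); im=f["img"]
c=im[160:270,220:380]; cv2.imwrite("pics/crop_sc.png",cv2.resize(c,None,fx=5,fy=5,interpolation=cv2.INTER_CUBIC))
E
```

```text
(no output)
```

View pics/crop_top.png

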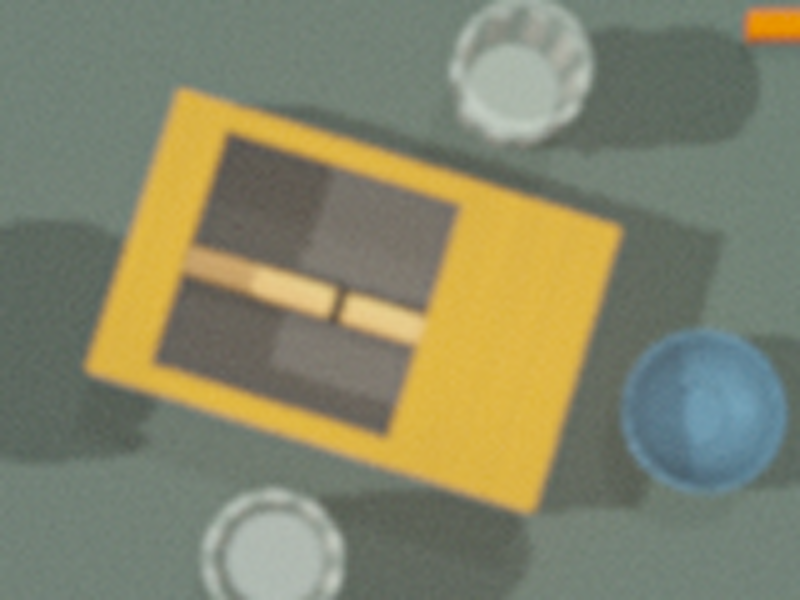

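View pics/crop_sc.png

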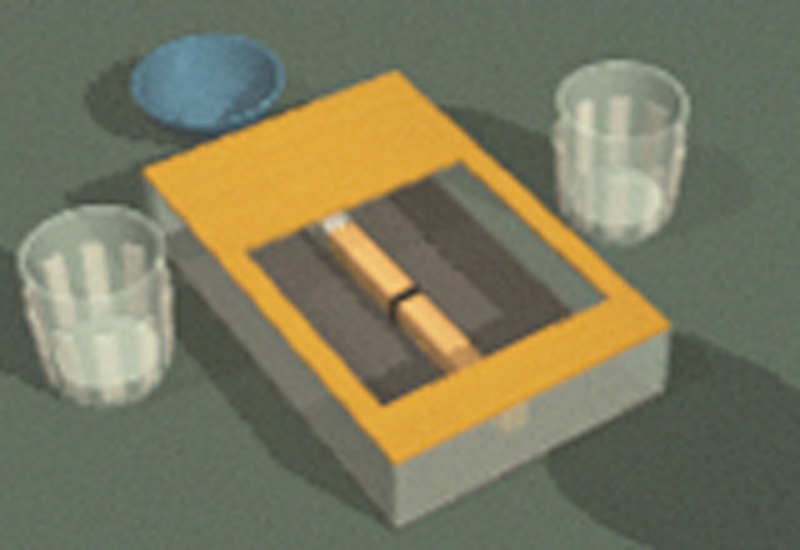

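The crops confirm it: a pale wood bar with a black band, lying in the caddy, steel head to the rear (top view band ≈(333,181)). The front of the caddy is at the left of the top view. Next I'll measure the bar's axis and band.

```bash
python3 - <<'E'
from h import *
def cad(P): 
    yaw=np.deg2rad(72.45);c=np.array([.5549,.0618]);d=np.asarray(P)[:,:2]-c
    return np.c_[d@[np.cos(yaw),np.sin(yaw)],d@[-np.sin(yaw),np.cos(yaw)]]
for n,roi in (("top",(290,140,360,212)),("scene",(275,195,320,238))):
    f=dict(np.load(f"pics/{n}0.npz")); im=f["img"]
    hsv=cv2.cvtColor(im,cv2.COLOR_BGR2HSV)
    m=cv2.inRange(hsv,(5,60,100),(20,190,255)) if n=="scene" else cv2.inRange(hsv,(8,60,110),(24,145,255))
    z=np.zeros_like(m);x0,y0,x1,y1=roi;z[y0:y1,x0:x1]=m[y0:y1,x0:x1]
    N,L,S,C=cv2.connectedComponentsWithStats(z)
    for i in range(1,N):
        if S[i,4]>15: print(n,S[i],C[i],cad(plane(f,C[i],.021))*1000)
    v=cv2.resize(im[y0:y1,x0:x1],None,fx=8,fy=8,interpolation=cv2.INTER_NEAREST)
    w=cv2.resize(z[y0:y1,x0:x1],None,fx=8,fy=8,interpolation=cv2.INTER_NEAREST); v[:,:,2]=np.maximum(v[:,:,2]//2,w); cv2.imwrite(f"pics/m_{n}.png",v)
f=dict(np.load("pics/top0.npz"))
for nm,uv,z in (("tumA",(369,133),.088),("tumB",(319.5,232),.088),("dish",(405.5,202),.035),("lid",(189,187),.18)):
    P=plane(f,uv,z); print(nm,P.round(3),(cad(P)*1000).round())
E
```

```text
top [290 140  11  30  48] [294.70833333 153.95833333] [[144.66580428 -40.43218442]]
top [308 140  52  16  68] [333.95588235 147.30882353] [[ 35.2040133  -97.66213039]]
top [295 147  63  61 661] [326.10590015 177.93797277] [[28.9537303   1.02292003]]
top [290 196  48  16  74] [312.72972973 203.71621622] [[43.52623673 89.42042079]]
scene [275 195  32  14 217] [285.359447   199.12903226] [[-93.78064938  10.25972421]]
scene [314 195   6   5  16] [317.4375 196.25  ] [[-50.68456801 100.50872663]]
scene [285 204  18  18 151] [293.13907285 212.39735099] [[-28.85589184  -1.8248895 ]]
scene [275 217  19  21 146] [282.06164384 228.80821918] [[ 12.51072251 -64.19697134]]
scene [299 218  21  20 224] [308.86160714 229.05803571] [[55.26829901 -1.76256249]]
tumA [[ 0.688 -0.036  0.088]] [[ -53. -157.]]
tumB [[0.396 0.108 0.088]] [[ -4. 165.]]
dish [[ 0.489 -0.152  0.035]] [[-224.   -1.]]
lid [[0.515 0.462 0.18 ]] [[369. 158.]]
```

View pics/m_top.png

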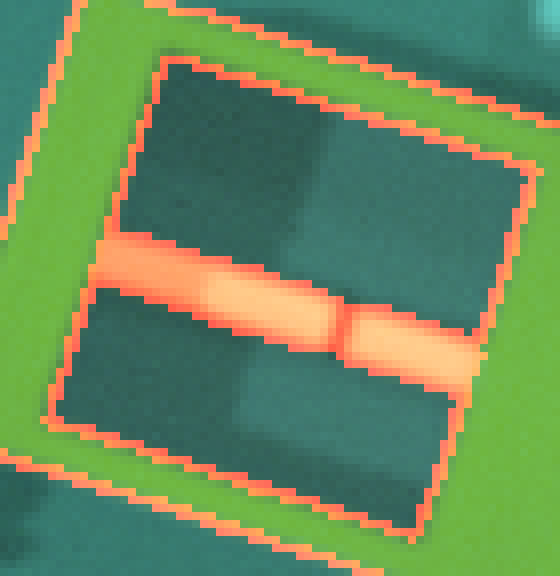

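View pics/m_scene.png

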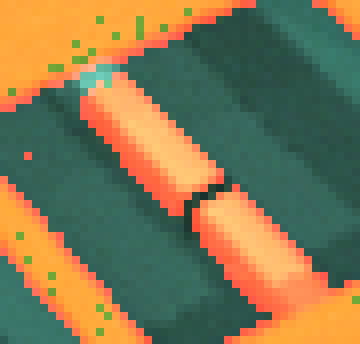

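```bash
python3 - <<'E'
from h import *
def cad(P): 
    yaw=np.deg2rad(72.45);c=np.array([.5549,.0618]);d=np.asarray(P)[:,:2]-c
    return np.c_[d@[np.cos(yaw),np.sin(yaw)],d@[-np.sin(yaw),np.cos(yaw)]]
f=dict(np.load("pics/top0.npz")); im=f["img"]
print("cam",ray(f,[[1,1]])[0])
print((cad(plane(f,[[332.4,180.4],[302,172],[348.5,184.75]],.021))*1000).round(1))
g=dict(np.load("pics/scene0.npz"))
print((cad(plane(g,[[300.6,218.4]],.021))*1000).round(1))
# bar edges in strips along caddy x at z=.021 : sample profile
gray=cv2.cvtColor(cv2.GaussianBlur(im,(0,0),.6),cv2.COLOR_BGR2HSV)[:,:,1].astype(np.float32)
red=im[:,:,2].astype(np.float32)
yaw=np.deg2rad(72.45);c=np.array([.5549,.0618]);ex=np.array([np.cos(yaw),np.sin(yaw)]);ey=np.array([-ex[1],ex[0]])
for x in (-.035,-.02,-.005,.025,.04,.055,.07,.085):
    ys=np.arange(-.03,.03,.0005); P=np.array([[*(c+x*ex+y*ey),.021] for y in ys]); uv=proj(f,P).astype(np.float32)
    v=cv2.remap(red,uv[:,0].reshape(1,-1),uv[:,1].reshape(1,-1),cv2.INTER_LINEAR)[0]
    t=(v.max()+np.median(v[:20]))/2; idx=np.where(v>t)[0]; print(x,(ys[idx[0]]*1000).round(1),(ys[idx[-1]]*1000).round(1))
xs=np.arange(-.01,.04,.001);P=np.array([[*(c+x*ex+.001*ey),.021] for x in xs]);uv=proj(f,P).astype(np.float32)
v=cv2.remap(red,uv[:,0].reshape(1,-1),uv[:,1].reshape(1,-1),cv2.INTER_LINEAR)[0];print(xs[v.argmin()],v.astype(int))
E
```

```text
cam [0.39655334 0.08769555 1.29439984]
[[  8.1   2.3]
 [105.5   6.3]
 [-43.1  -0. ]]
[[5.3 2.6]]
-0.035 -6.5 12.0
-0.02 -6.5 12.5
-0.005 -6.5 12.5
0.025 -6.0 12.5
0.04 -6.5 13.0
0.055 -6.0 13.0
0.07 -6.0 12.5
0.085 -6.0 12.5
0.008999999999999982 [230 230 230 230 230 230 231 231 229 228 226 220 213 205 191 174 156 143
 139 136 137 156 174 192 203 213 222 226 229 230 231 230 230 231 231 231
 232 231 231 230 229 229 230 230 230 230 230 230 230 229]
```

```bash
cat >> h.py <<'E'
C0=np.array([.5549,.0618]);YAW=np.deg2rad(72.45)
ex=np.array([np.cos(YAW),np.sin(YAW),0]);ey=np.array([-np.sin(YAW),np.cos(YAW),0]);ez=np.array([0,0,1.])
def c2w(p): return np.r_[C0,0]+p[0]*ex+p[1]*ey+p[2]*ez
def quat(th,sgn,dy=0.):
    # bar dir tilted th up; tool z=-normal, tool x = sgn*ey ; dy = extra yaw about world z
    n=-np.sin(th)*ex+np.cos(th)*ez; z=-n; x=sgn*ey; y=np.cross(z,x)
    q=(R.from_rotvec([0,0,dy])*R.from_matrix(np.c_[x,y,z])).as_quat()
    return np.r_[q[3],q[:3]]
XC,YC=.0075,.0028; TAIL=XC-.110; U=.130; ZT=.007; NN=ZT-.003; DY=np.deg2rad(.3)
def bar(xt,zt,thdeg,y=None):
    th=np.deg2rad(thdeg)
    yy=YC if y is None else y
    return c2w([xt+U*np.cos(th)-NN*np.sin(th),yy,zt+U*np.sin(th)+NN*np.cos(th)]),th
PATH=[(TAIL,.0055,0),(-.124,.0055,0),(-.124,.0055,8),(-.122,.0055,14),(-.108,.006,17),(-.025,.006+.083*np.tan(np.deg2rad(17)),17),(-.025,.150,17),(-.08,.170,0)]
E
python3 - <<'E'
from h import *
from workcell import manip
for s in (1,-1):
    print("sgn",s)
    p=c2w([TAIL+U,YC,.20]); print(p,manip.solve_ik(p,quat(0,s,DY)))
    for w in PATH:
        p,th=bar(*w); q=manip.solve_ik(p,quat(th,s,DY)); print(w,p.round(3),None if q is None else np.round(q,2))
E
```

```text
sgn 1
[0.56052262 0.0888643  0.2       ] [ 8.05055967e-02  1.92079108e-01  1.76516587e+00 -4.44089210e-16
  1.18434768e+00 -2.76001776e+00]
(-0.10250000000000001, 0.0055, 0) [0.561 0.089 0.01 ] [ 0.08  0.44  1.88 -0.    0.82 -2.76]
(-0.124, 0.0055, 0) [0.554 0.068 0.01 ] [ 0.04  0.43  1.9  -0.    0.81 -2.8 ]
(-0.124, 0.0055, 8) [0.553 0.067 0.028] None
(-0.122, 0.0055, 14) [0.553 0.066 0.041] None
(-0.108, 0.006, 17) [0.557 0.077 0.048] None
(-0.025, np.float64(0.031375646561068816), 17) [0.582 0.156 0.073] None
(-0.025, 0.15, 17) [0.582 0.156 0.192] None
(-0.08, 0.17, 0) [0.567 0.11  0.174] [ 0.12  0.24  1.76 -0.    1.14 -2.72]
sgn -1
[0.56052262 0.0888643  0.2       ] [ 8.05055967e-02  1.92079108e-01  1.76516587e+00 -4.44089210e-16
  1.18434768e+00  3.81574893e-01]
(-0.10250000000000001, 0.0055, 0) [0.561 0.089 0.01 ] [ 0.08  0.44  1.88 -0.    0.82  0.38]
(-0.124, 0.0055, 0) [0.554 0.068 0.01 ] [ 0.04  0.43  1.9  -0.    0.81  0.35]
(-0.124, 0.0055, 8) [0.553 0.067 0.028] [-0.04  0.37  1.94  0.19  0.8   0.13]
(-0.122, 0.0055, 14) [0.553 0.066 0.041] [-0.11  0.34  1.97  0.33  0.81 -0.04]
(-0.108, 0.006, 17) [0.557 0.077 0.048] [-0.12  0.34  1.97  0.4   0.82 -0.1 ]
(-0.025, np.float64(0.031375646561068816), 17) [0.582 0.156 0.073] [0.02 0.34 1.9  0.38 0.84 0.08]
(-0.025, 0.15, 17) [0.582 0.156 0.192] [0.02 0.19 1.82 0.32 1.06 0.18]
(-0.08, 0.17, 0) [0.567 0.11  0.174] [ 0.12  0.24  1.76 -0.    1.14  0.42]
```

```bash
python3 - <<'E'
from h import *
from workcell import manip
p=c2w([TAIL+U,YC,.20]); manip.move_pose(p,quat(0,-1,DY))
s=manip.sense(); print(s["clock"],s["tcp_pos"]-p,s["force"])
f=manip.grab_frame("wrist"); cv2.imwrite("pics/w1.png",f["img"]); np.savez("pics/w1.npz",**f)
im=f["img"]
pts=[[x,y,.055] for x,y in((-.045,-.075),(-.045,.075),(.105,.075),(.105,-.075))]+[[XC,YC,.021]]
for uv in proj(f,np.array([c2w(q) for q in pts])):cv2.circle(im,tuple(int(round(a)) for a in uv),3,(0,0,255),-1)
cv2.imwrite("pics/w1o.png",im)
E
```

```text
2.7667 [ 1.96804495e-04 -8.76217943e-04 -1.74909118e-05] [-0.83185295  0.41486866  0.2957854 ]
```

View pics/w1o.png

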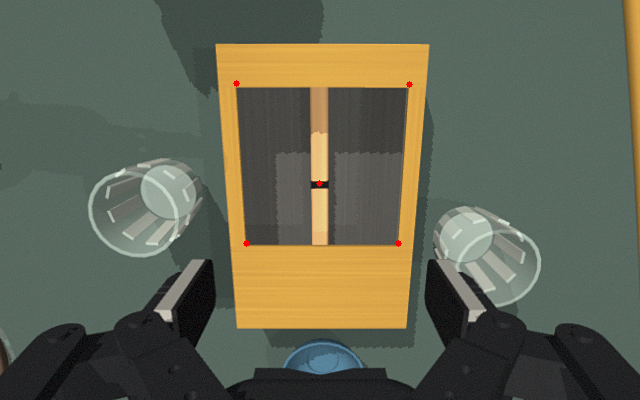

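The wrist view shows the opening at rows 87–244 and columns 236–410, with the band at (319,184). My projections match to 1–3 px. Next I'll refine from this closer view, since it has the better scale.

```bash
python3 - <<'E'
from h import *
f=dict(np.load("pics/w1.npz")); im=f["img"]
hsv=cv2.cvtColor(im,cv2.COLOR_BGR2HSV)
m=cv2.inRange(hsv,(14,110,120),(32,255,255)); m[:, :200]=0; m[:,440:]=0
# opening edges: for several columns / rows, transitions of mask
def toc(uv,z):
    P=plane(f,uv,z)-np.r_[C0,0]; return np.c_[P@ex,P@ey]*1000
for col in (260,285,350,380):
    c=m[:,col]; fr=np.where(c[60:150]==0)[0][0]+60-.5; re=np.where(c[150:300]>0)[0][0]+150-.5
    print(col,fr,re,toc([[col,fr],[col,re]],.055).round(1).tolist(),"outer",[ (toc([[col,np.where(c)[0][0]-.5],[col,np.where(c[:330])[0][-1]+.5]],.055)).round(1).tolist()])
for row in (110,150,200,235):
    r=m[row]; 
    a=np.where(r[230:300]==0)[0]; b=np.where(r[340:420]>0)[0]
    print(row,a[0]+229.5,b[0]+339.5,toc([[a[0]+229.5 if a[0]>0 else 300,row],[b[0]+339.5,row]],.055).round(1).tolist())
g=im[:,:,2].astype(float)
for row in (100,140,160,210,235):
    s=g[row,295:345]; t=(s.max()+np.median(s[:10]))/2; i=np.where(s>t)[0]; L=i[0]+294.5;Rr=i[-1]+295.5
    print("bar",row,L,Rr,toc([[L,row],[Rr,row]],.021).round(1).tolist())
col=g[165:205,314:325].mean(1); i=np.where(col<(col.min()+col.max())/2)[0]; print("band",i+165,toc([[319.5,i[0]+164.5],[319.5,i[-1]+165.5]],.021).round(1).tolist())
E
```

```text
260 87.5 244.5 [[101.3, 54.3], [-46.5, 60.9]] outer [[[136.9, 52.8], [-143.8, 65.4]]]
285 87.5 244.5 [[101.3, 32.6], [-46.4, 36.3]] outer [[[136.9, 31.8], [-143.6, 38.8]]]
350 87.5 244.5 [[101.5, -23.7], [-46.3, -27.6]] outer [[[137.0, -22.8], [-143.5, -30.3]]]
380 87.5 244.5 [[101.6, -49.7], [-46.2, -57.1]] outer [[[137.2, -48.0], [-143.5, -62.3]]]
110 237.5 406.5 [[82.3, 75.0], [82.7, -74.1]]
150 239.5 403.5 [[46.8, 75.3], [47.2, -73.8]]
200 243.5 400.5 [[-0.7, 74.4], [-0.4, -74.3]]
235 245.5 397.5 [[-36.4, 74.6], [-36.1, -73.7]]
bar 100 309.5 327.5 [[90.0, 12.3], [90.0, -5.0]]
bar 140 310.5 327.5 [[51.5, 11.5], [51.5, -5.4]]
bar 160 310.5 327.5 [[31.3, 11.6], [31.3, -5.6]]
bar 210 311.5 327.5 [[-22.0, 10.8], [-22.0, -6.0]]
bar 235 311.5 327.5 [[-50.4, 11.0], [-50.4, -6.3]]
band [181 182 183 184 185 186 187 188] [[10.0, 2.5], [1.4, 2.5]]
```

```bash
cat >> h.py <<'E'
C0=C0-.0017*ex[:2]; XC=.0080; TAIL=XC-.110
PATH[0]=(TAIL,.0055,0)
E
python3 - <<'E'
from h import *
from workcell import manip
p=c2w([TAIL+U,YC,ZT])
manip.move_straight(p+[0,0,.06],rate=.15,rotation=quat(0,-1,DY))
print(manip.sense()["force"])
manip.move_straight(p,rate=.06,rotation=quat(0,-1,DY))
s=manip.sense(); print(s["clock"],s["tcp_pos"]-p,s["force"])
manip.clamp(45)
manip.hold(.2)
s=manip.sense(); print(s["clock"],s["tcp_pos"]-p,s["force"],s["finger_gap"]*85)
f=manip.grab_frame("wrist"); cv2.imwrite("pics/w2.png",f["img"])
E
```

```text
[ 0.70025703 -0.03875082  0.90427809]
5.0 [5.33189229e-04 7.41767714e-05 4.41685282e-04] [ 0.37482415  0.37109809 -0.37015478]
5.9667 [ 3.04880564e-06 -1.78894626e-05 -1.40232158e-05] [-0.2700016  -0.36540829  0.00273678] -0.10624955658931366
```

View pics/w2.png

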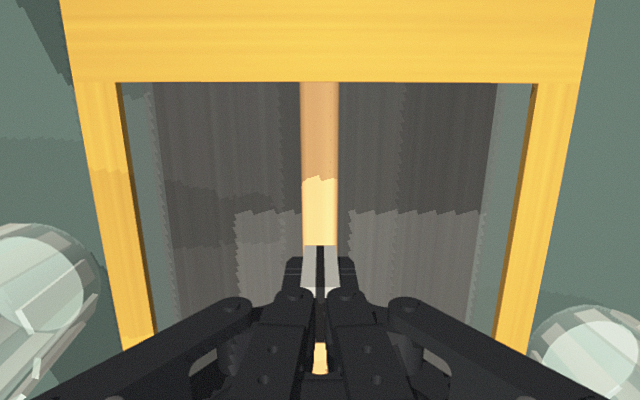

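The gap reads 0 although the bar lies under the fingers, so I'll look closer before moving.

```bash
python3 - <<'E'
from h import *
from workcell import manip
im=cv2.imread("pics/w2.png"); cv2.imwrite("pics/w2c.png",cv2.resize(im[220:400,240:400],None,fx=4,fy=3.3,interpolation=cv2.INTER_CUBIC))
f=manip.grab_frame("scene"); cv2.imwrite("pics/s2c.png",cv2.resize(f["img"][160:270,220:380],None,fx=5,fy=5,interpolation=cv2.INTER_CUBIC))
s=manip.sense(); print(s["finger_gap"],s["tcp_pos"])
E
```

```text
-0.002402742202694449 [0.5601527  0.08772645 0.00699501]
```

View pics/w2c.png

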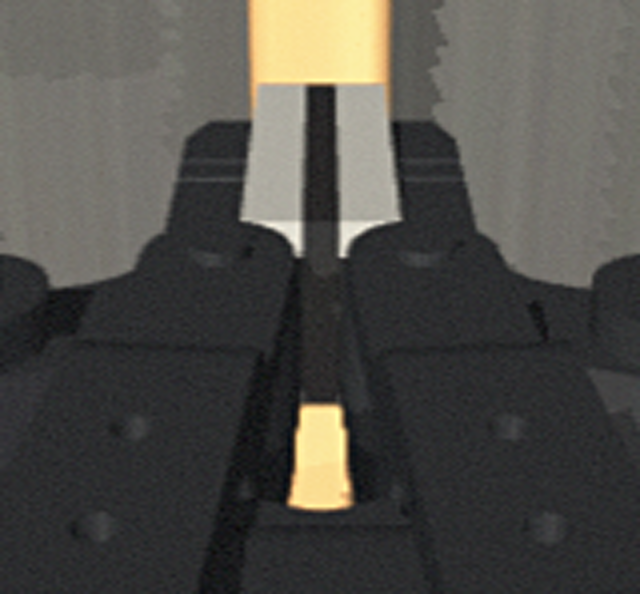

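View pics/s2c.png

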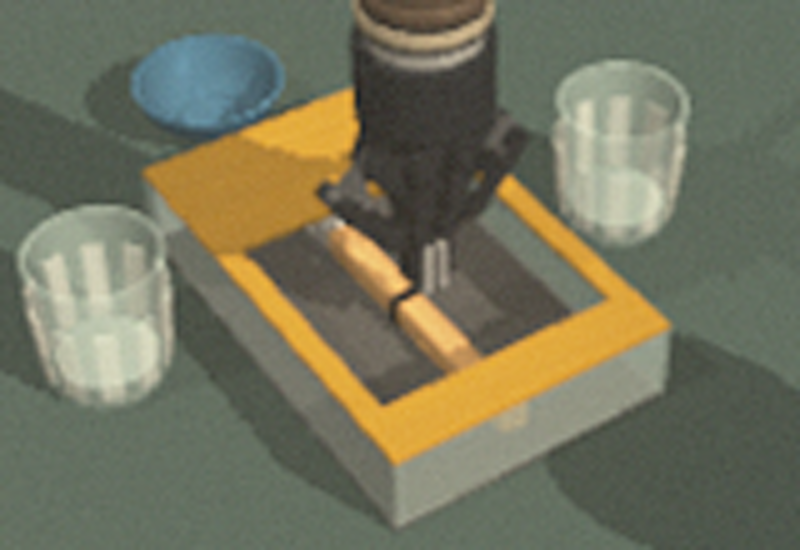

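```bash
python3 - <<'E'
from h import *
from workcell import manip
f=manip.grab_frame("scene"); s=manip.sense(); p=s["tcp_pos"]
P=np.array([p,p+[0,0,.0187],c2w([XC,YC,.021]),c2w([TAIL+U,YC,.021]),c2w([-.045,-.075,.055]),c2w([-.045,.075,.055]),c2w([.105,-.075,.055]),c2w([.105,.075,.055]),c2w([.14,.09,0]),c2w([.14,-.09,0])])
im=cv2.resize(f["img"][160:270,220:380],None,fx=5,fy=5,interpolation=cv2.INTER_CUBIC)
for i,uv in enumerate(proj(f,P)):
    a=((uv+.5-[220,160])*5).astype(int); cv2.circle(im,tuple(int(v) for v in a),3,(0,0,255) if i else (255,0,255),-1); cv2.putText(im,str(i),tuple(int(v)+4 for v in a),0,.4,(255,255,255))
cv2.imwrite("pics/s3c.png",im)
E
```

```text
(no output)
```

View pics/s3c.png

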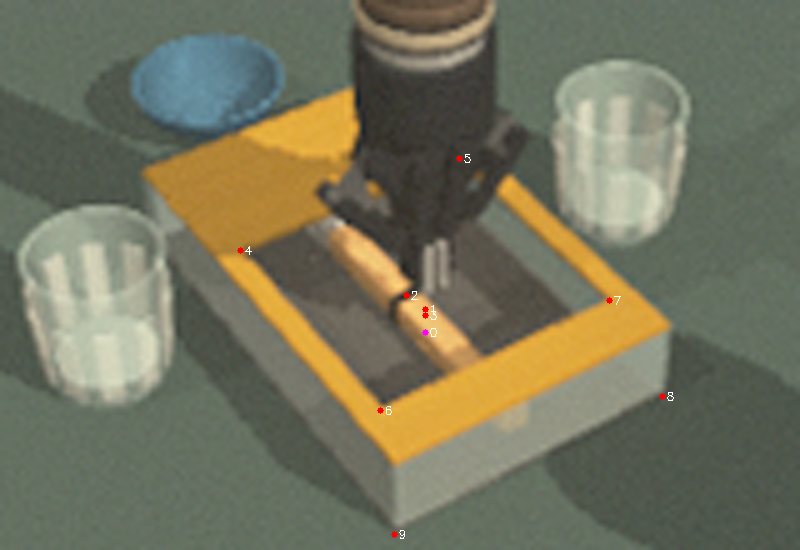

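```bash
python3 - <<'E'
from h import *
from workcell import manip
f=manip.grab_frame("wrist"); s=manip.sense(); p=s["tcp_pos"]
Rm=cv2.Rodrigues(f["rvec"])[0]
q=s["ee_rot"]; Rt=R.from_quat([*q[1:],q[0]]).as_matrix()
for d in (0,.0187,.03,.037,.045,.06): 
    P=p-Rt[:,2]*d; print(d,proj(f,P).round(1),(Rm@P+f["tvec"].ravel()).round(4))
print(Rt.round(3)); print("cam",(-Rm.T@f["tvec"].ravel()))
E
```

```text
0 [[320.  230.7]] [1.000e-04 1.780e-02 1.937e-01]
0.0187 [[320.1 245. ]] [1.000e-04 2.320e-02 1.758e-01]
0.03 [[320.1 255.2]] [0.0002 0.0264 0.1649]
0.037 [[320.1 262.2]] [0.0002 0.0284 0.1582]
0.045 [[320.2 271. ]] [0.0002 0.0307 0.1506]
0.06 [[320.3 290. ]] [0.0002 0.035  0.1362]
[[ 0.955 -0.297  0.   ]
 [-0.297 -0.955  0.   ]
 [ 0.    -0.    -1.   ]]
cam [0.58152957 0.15717512 0.18740769]
```

```bash
python3 - <<'E'
from h import *
f=dict(np.load("pics/w1.npz")); p=c2w([TAIL+U,YC,.20])
from workcell import manip
w=manip.grab_frame("wrist"); s=manip.grab_frame("scene"); g=manip.sense()["tcp_pos"]
print("open view")
for d in (0,.013,.02,.03,.04,.05): print(d,proj(f,[p+.011*ex+.0425*ey+[0,0,d],p-.011*ex+.0425*ey+[0,0,d]]).round(0).tolist())
print("shut view wrist / scene")
for d in (0,.013,.02,.03,.04,.05): print(d,proj(w,[g+.011*ex+[0,0,d],g-.011*ex+[0,0,d]]).round(0).tolist(),((proj(s,[g+.011*ex+[0,0,d]])+.5-[220,160])*5).round(0).tolist())
cv2.imwrite("pics/w1c.png",cv2.resize(f["img"][230:400,100:540],None,fx=1.8,fy=1.8))
t=manip.grab_frame("top"); cv2.imwrite("pics/t2.png",cv2.resize(t["img"][120:240,265:425],None,fx=5,fy=5))
E
```

```text
open view
0 [[239.0, 212.0], [242.0, 250.0]]
0.013 [[233.0, 220.0], [236.0, 261.0]]
0.02 [[230.0, 226.0], [233.0, 267.0]]
0.03 [[225.0, 234.0], [228.0, 277.0]]
0.04 [[219.0, 243.0], [223.0, 288.0]]
0.05 [[212.0, 253.0], [217.0, 301.0]]
shut view wrist / scene
0 [[320.0, 211.0], [320.0, 249.0]] [[436.0, 344.0]]
0.013 [[320.0, 220.0], [320.0, 260.0]] [[436.0, 328.0]]
0.02 [[320.0, 225.0], [320.0, 267.0]] [[436.0, 319.0]]
0.03 [[320.0, 233.0], [320.0, 277.0]] [[436.0, 306.0]]
0.04 [[320.0, 242.0], [320.0, 288.0]] [[436.0, 293.0]]
0.05 [[320.0, 252.0], [320.0, 301.0]] [[436.0, 280.0]]
```

View pics/w1c.png

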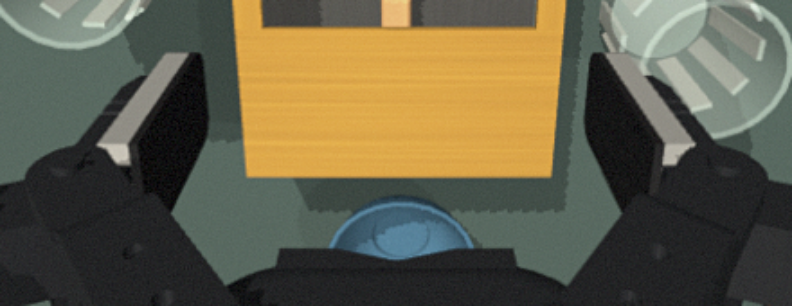

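Scene and wrist views agree: the real fingertips sit about 42–43 mm behind the reported TCP, with the tip front edge at wrist row 245 (211 expected). The fingers therefore shut above the bar without touching it. I'll correct for this offset, reopen, and descend in small steps with force checks.

```bash
cat >> h.py <<'E'
TIPOFF=.0425; ZT=.0095-TIPOFF; NN=ZT-.003
E
python3 - <<'E'
from h import *
from workcell import manip
for w in PATH:
    p,th=bar(*w); q=manip.solve_ik(p,quat(th,-1,DY)); print(np.round(w,3),p.round(3),None if q is None else np.round(q,2))
manip.gripper_open()
b=c2w([TAIL+U,YC,0]); Q=quat(0,-1,DY)
for z in (-.005,-.015,-.022,-.028,ZT):
    manip.move_straight(b+[0,0,z],rate=.05,rotation=Q); s=manip.sense(); print(round(s["clock"],2),z,s["force"].round(2))
    if np.abs(s["force"]).max()>4: print("STOP"); break
f=manip.grab_frame("wrist"); cv2.imwrite("pics/w4.png",f["img"]); 
f=manip.grab_frame("scene"); cv2.imwrite("pics/s4.png",cv2.resize(f["img"][160:270,220:380],None,fx=5,fy=5,interpolation=cv2.INTER_CUBIC))
E
```

```text
[-0.102  0.006  0.   ] [ 0.56   0.088 -0.031] [ 0.08  0.51  1.89 -0.    0.75  0.38]
[-0.124  0.006  0.   ] [ 0.554  0.067 -0.031] [ 0.04  0.49  1.91 -0.    0.74  0.34]
[-1.24e-01  6.00e-03  8.00e+00] [ 0.555  0.07  -0.012] [-0.04  0.44  1.95  0.2   0.72  0.11]
[-1.22e-01  6.00e-03  1.40e+01] [0.556 0.073 0.002] [-0.1   0.42  1.97  0.36  0.74 -0.06]
[-1.08e-01  6.00e-03  1.70e+01] [0.56  0.087 0.01 ] [-0.11  0.41  1.97  0.44  0.75 -0.12]
[-0.025  0.031 17.   ] [0.585 0.166 0.035] [0.04 0.41 1.9  0.41 0.77 0.06]
[-0.025  0.15  17.   ] [0.585 0.166 0.154] [0.04 0.24 1.84 0.34 0.98 0.17]
[-0.08  0.17  0.  ] [0.567 0.109 0.134] [ 0.11  0.28  1.8  -0.    1.06  0.42]
7.49 -0.005 [ 0.19 -1.07 -0.13]
7.84 -0.015 [ 0.69 -0.31  0.55]
8.13 -0.022 [-0.06  0.13  0.09]
8.4 -0.028 [0.35 0.28 0.52]
8.65 -0.033 [-0.6  -0.14 -0.39]
```

View pics/w4.png

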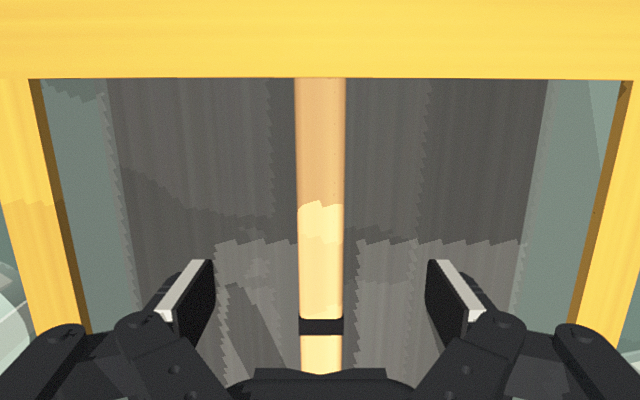

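View pics/s4.png

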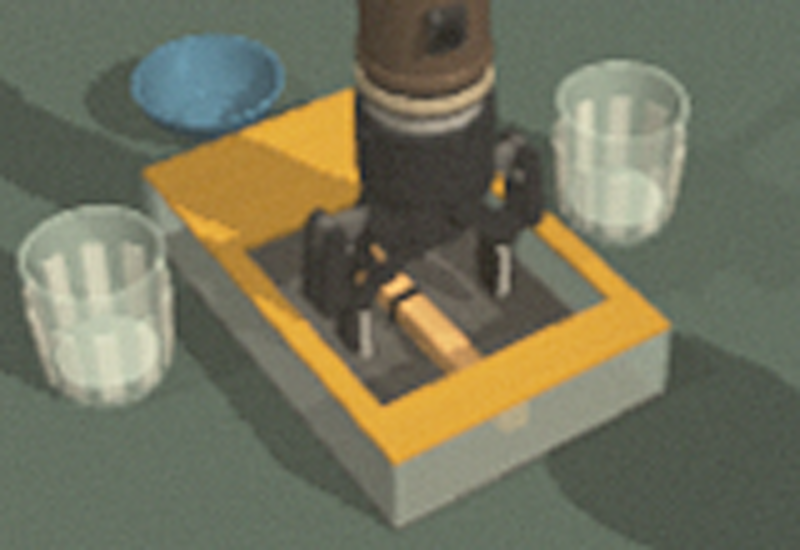

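The pads now straddle the bar inside the opening, with the bar centred at column 320 and the band at row 325, and no contact force. I'll clamp it now.

```bash
python3 - <<'E'
from h import *
from workcell import manip
manip.clamp(25); s=manip.sense(); print(s["clock"],s["finger_gap"]*85,s["force"].round(2))
if s["finger_gap"]*85>12:
    manip.clamp(50); manip.hold(.15); s=manip.sense(); print(s["clock"],s["finger_gap"]*85,s["force"].round(2),s["tcp_pos"])
f=manip.grab_frame("wrist"); cv2.imwrite("pics/w5.png",f["img"]); 
f=manip.grab_frame("scene"); cv2.imwrite("pics/s5.png",cv2.resize(f["img"][160:270,220:380],None,fx=5,fy=5,interpolation=cv2.INTER_CUBIC))
E
```

```text
9.375 17.126401663885723 [-0.42 -0.05  0.72]
9.7417 16.606422651949195 [1.   0.89 2.15] [ 0.56057282  0.08776383 -0.03273746]
```

View pics/w5.png

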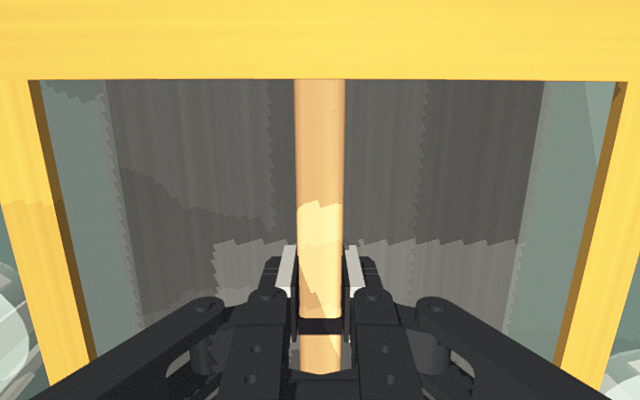

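View pics/s5.png

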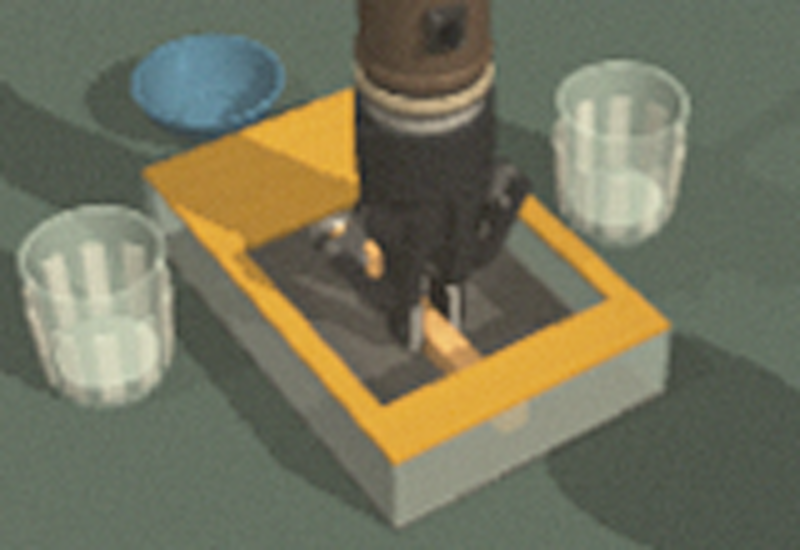

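```bash
cat >> h.py <<'E'
def follow(manip,way,rate=.05,lim=12):
    for w in way:
        p,th=bar(*w); manip.move_straight(p,rate=rate,rotation=quat(th,-1,DY))
        s=manip.sense(); print(round(s["clock"],2),np.round(w,3),s["force"].round(1),round(s["finger_gap"]*85,1))
        if np.linalg.norm(s["force"])>lim: print("STOP"); return False
    return True
E
python3 - <<'E'
from h import *
from workcell import manip
way=[(TAIL,.0055,0),(-.124,.0055,0),(-.124,.0055,4),(-.124,.0055,8),(-.123,.0055,11),(-.122,.0055,14)]
follow(manip,way)
f=manip.grab_frame("wrist"); cv2.imwrite("pics/w6.png",f["img"]); 
f=manip.grab_frame("scene"); cv2.imwrite("pics/s6.png",cv2.resize(f["img"][160:270,220:380],None,fx=5,fy=5,interpolation=cv2.INTER_CUBIC))
E
```

```text
10.09 [-0.102  0.006  0.   ] [ 0.2 -0.  -0.4] 16.2
10.68 [-0.124  0.006  0.   ] [-0.  -0.4 -1.2] 16.6
11.03 [-0.124  0.006  4.   ] [ 0.1  0.5 -1.2] 16.6
11.37 [-1.24e-01  6.00e-03  8.00e+00] [-0.  -0.4 -1.7] 16.5
11.66 [-1.23e-01  6.00e-03  1.10e+01] [-1.2 -0.1 -1.2] 16.6
11.95 [-1.22e-01  6.00e-03  1.40e+01] [-0.3  0.5 -2.3] 16.8
```

View pics/w6.png

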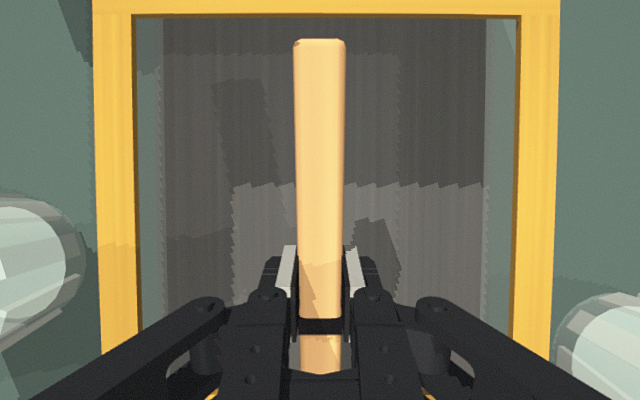

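View pics/s6.png

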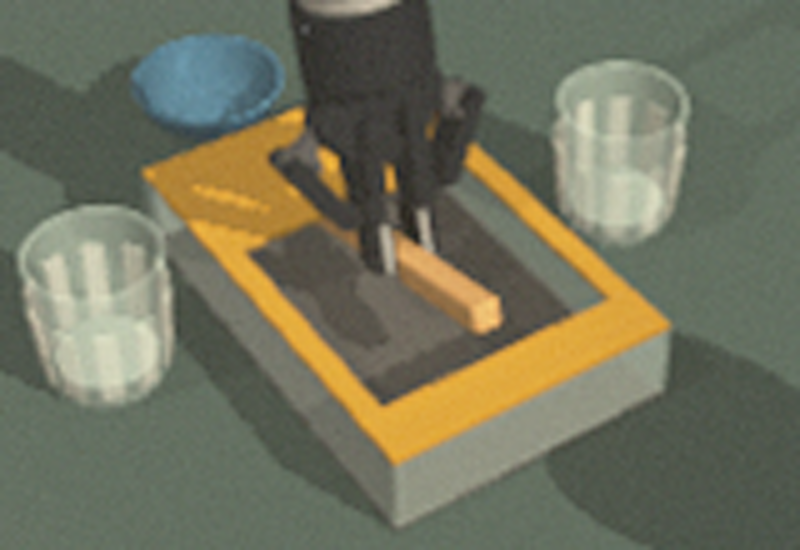

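The wooden end is up in the opening, with its end face at scene crop (485,312), no slip and forces under 2.5 N. I'll check the tip position by projection and draw it out along its axis.

```bash
python3 - <<'E'
from h import *
from workcell import manip
f=manip.grab_frame("scene"); t=np.deg2rad(14)
T=c2w([-.122+.22*np.cos(t)-.009*np.sin(t),YC,.0055+.22*np.sin(t)+.009*np.cos(t)]); print("tip pred",((proj(f,T)+.5-[220,160])*5).round(0))
tn=np.tan(np.deg2rad(17))
way=[(-.115,.0058,15.5),(-.108,.006,17),(-.065,.006+.043*tn,17),(-.025,.006+.083*tn,17),(-.020,.08,17)]
ok=follow(manip,way,rate=.08)
f=manip.grab_frame("wrist"); cv2.imwrite("pics/w7.png",f["img"]); 
f=manip.grab_frame("scene"); cv2.imwrite("pics/s7.png",cv2.resize(f["img"][140:270,220:380],None,fx=4.5,fy=4.5,interpolation=cv2.INTER_CUBIC))
E
```

```text
tip pred [[487. 318.]]
12.35 [-1.15e-01  6.00e-03  1.55e+01] [ 0.1 -0.6 -1. ] 16.5
12.6 [-1.08e-01  6.00e-03  1.70e+01] [-0.2  0.3 -1.5] 16.8
13.31 [-0.065  0.019 17.   ] [-0.5 -0.3 -1.8] 16.5
13.98 [-0.025  0.031 17.   ] [ 0.3 -1.4 -1.9] 16.8
14.74 [-0.02  0.08 17.  ] [-0.8  0.  -1.2] 16.9
```

View pics/s7.png

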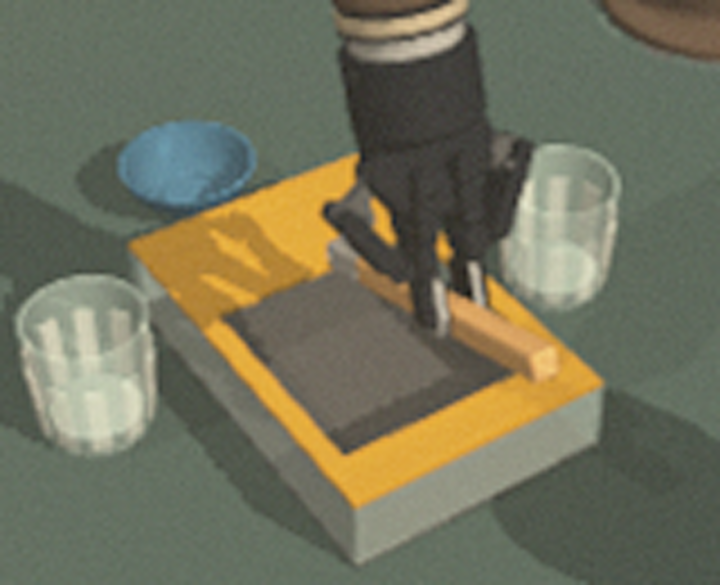

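The bar is clear of the guard, with its steel end visible at (345,255). Next: raise it, level it and centre it over the caddy.

```bash
python3 - <<'E'
from h import *
from workcell import manip
way=[(-.025,.150,17),(-.08,.165,8),(-.105,.175,0)]
follow(manip,way,rate=.1)
manip.hold(1.0)
s=manip.sense(); print(s["clock"],s["force"].round(2),s["finger_gap"]*85,np.abs(s["joint_velocities"]).max(),s["tcp_pos"])
fs={n:manip.grab_frame(n) for n in("scene","top")}
tip=c2w([-.105+.22,YC,.184]);tail=c2w([-.105,YC,.184]);mid=c2w([.005,YC,.193])
for n,f in fs.items():
    im=f["img"]; uv=proj(f,[tip,tail,mid]); print(n,uv.round(0).tolist())
    c=uv.mean(0).astype(int); x0,y0=max(c[0]-90,0),max(c[1]-65,0)
    v=cv2.resize(im[y0:y0+150,x0:x0+190],None,fx=4,fy=4,interpolation=cv2.INTER_CUBIC)
    for u in uv: cv2.circle(v,tuple(int(a) for a in (u+.5-[x0,y0])*4),3,(0,0,255),-1)
    cv2.imwrite(f"pics/f_{n}.png",v); cv2.imwrite(f"pics/ff_{n}.png",im)
E
```

```text
15.69 [-0.025  0.15  17.   ] [ 0.5 -0.9 -2. ] 16.7
16.41 [-0.08   0.165  8.   ] [-0.4  0.5 -2.1] 16.4
16.86 [-0.105  0.175  0.   ] [ 0.1  0.5 -0.8] 16.7
17.8583 [ 0.85  0.57 -0.63] 16.80805519584697 0.001622377875931981 [0.55924161 0.08487628 0.13897892]
scene [[323.0, 195.0], [279.0, 154.0], [299.0, 170.0]]
top [[296.0, 161.0], [374.0, 186.0], [335.0, 173.0]]
```

View pics/f_scene.png

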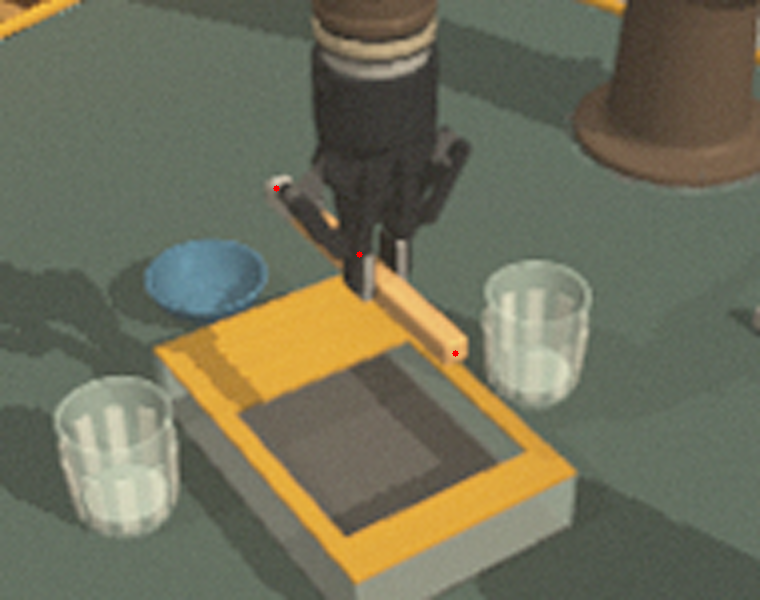

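View pics/ff_top.png

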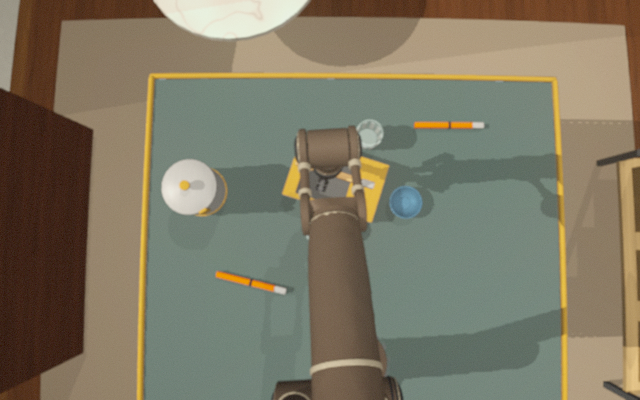

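```bash
python3 - <<'E'
from workcell import manip
print(manip.finish_job()); s=manip.sense(); print(s["clock"],s["finger_gap"]*85)
E
```

```text
the job is handed in; nothing more can be done
None
the job is handed in; nothing more can be done
```

I drew the muddler out of the caddy, wooden end first, and handed the job in at about 18 s. The robot is still gripping it, held level and still over the caddy.

**How it went:** I gripped the muddler just ahead of its band and slid it back about 22 mm. I then tilted it up to 17°, drew it out along its axis, and raised and levelled it.

**Last checks:**
- **Height:** the scene view put both ends where I expected them. By that, the underside is at about z = 0.175 m, some 12 cm above the guard.
- **Grip and stillness:** the finger gap stayed at about 16.8 mm for the 18 mm bar, with no visible slip. The joints were still after a 1 s hold.
- **Forces:** wrist force stayed under about 3 N at every stop I sampled, so I saw no sign of wrenching. I did not record it during the moves.
- **Other items:** in the last pictures the dish and bucket look where they were in the top view, and both tumblers stand beside the caddy in the scene view. The arm partly hides the caddy and tumblers in the top view, and I compared these only by eye.

**What disagreed:**
- **Fingertip position:** my first clamp shut above the muddler without touching it. Both cameras showed the real fingertips about 42 mm behind the reported TCP, so I corrected for that and the second clamp held.
- **Camera mismatch:** the wrist and top cameras differed by about 3 mm along the caddy, so I used a value in between.

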